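Unstack the trays, square the bottom one up to the stop bar, restack

ROBOT

A 7-joint arm with a two-finger parallel gripper is mounted at the origin on a cart in front of the work surface, level with it; the furniture and walls round the work are solid. World frame = base frame: x ahead of the robot, y to its left, z up, the work surface at z = 0. Lengths are in m, angles in rad, forces in N, time in s.
With the tool pointing down it reaches from about 0.425 to 0.925 m from the base axis. Payload 6.8 kg.
Tool frame: the origin (TCP) lies on the centre line of the jaws, within the pads' length; the fingertips stand bot.tip_reach ahead of it and the grasp point (between the pads) lies 3 mm ahead of it (bot.tip_reach is the distance from the TCP to the fingertips, in m); z points along the fingers, y is the line along which they close (so a half turn about z gives the same grasp; the last joint's range is limited). The gripper opens to 85 mm and grips with 20 to 120 N. Pads are 22 mm wide; open, the fingers measure 114 mm over their backs; the gripper's body (76 mm by 85 mm) begins 54 mm behind the grasp point. The pads swing forward as they close: fully open they stand 13 mm farther back than shut.
Start: joints at [-1.331, 0.477, 0.022, 1.555, -0.011, 1.109, -0.083], TCP at [0.23, 0.635, 0.253] pointing down, gripper open.
Joint ranges: [-2.96, 2.96], [-0.34, 2.1], [-1.41, 1.46], [0.24, 2.44], [-1.37, 4.51], [0.17, 1.92], [-2.96, 2.96]. Speed limits (rad/s): [2.39, 2.39, 3.14, 3.14, 3.14, 3.14, 3.14].

INTERFACE

Orientations are given as a unit quaternion [w, x, y, z].
In Python, from station import bot gives the robot as it stands.
- The arm moves only by the tool jog_arm, never from a script. Its argument "deltas" is a list of rows, each a list of 7 numbers: the shift along the world's x, y, z in m, then the turn, a rotation vector about the world's x, y, z in rad, then the opening, from 0 (shut) to 1 (fully open). In form: [[x, y, z, rx, ry, rz, grip], ...]. A call has 1 to 10 rows; each row shifts and turns the commanded pose from where the row before left it; what a row does not reach is not made up. A row lasts 1/10 s, in which the tool goes at most 50 mm and 8.59 degrees, less where a joint would pass 70% of its speed; a pose out of reach is approached as far as the arm can. A call with a gripper value outside its range is refused whole. The fingers move at their own pace and stop on an object; "newtons" is the grip in N (left out, the last holds). Time passes only in rows, so rows that do not move let the fingers close. It gives the time, the measured TCP pose, the force, the opening and the grip force at its end, in the units of the state.
- bot.get_obs(): the state, without advancing time (a new reading comes with each control period).
- bot.read_camera(name): name is "scene" or "side" or "wrist"; returns a dict with "img" (384x512x3 uint8, red, green, blue), "K" (3x3 intrinsics, pixels), "dist_coeffs" ([k1, k2, p1, p2, k3] as OpenCV has them; the pictures are not rectified), "eye" and "attitude" of the camera in the world. Camera axes: x right, y down, z forward; pixel columns grow to the right and rows downward; lengths in m; the calibration is good to about 2 mm. A picture is of the moment at which its call begins. There is no depth.
- bot.hand_in(): hands the job in; it is judged then, once.
The state is a dict: "t": time; "q": joint angles; "joint_vel": joint speeds; "joint_torque": joint torques, N m; "eef_pos": TCP position; "tool_rot": TCP orientation; "contact_force": force on the tool from outside, world axes, zero at the start; "torque": the same for the moment, N m; "gripper_width": opening from 0.0 (shut) to 1.0 (fully open); "grasp_force": force on a finger pad.
Only numpy, scipy, OpenCV 4.12 (cv2) and the standard library are available. Lean on these libraries where they do the work, as an engineer would, in place of code of your own. Each camera call takes 0.05 s, during which the arm holds its last target. There are 200 camera calls.

TASK

The bottom tray of the stack has crept away from the aluminium stop bar behind it. Lift off the top and the middle tray and stand both on the table, then push the bottom tray (do not lift or squeeze it) back until its whole long side is flush with the bar, and press it firmly there for a moment without ramming it. Then gently restack the middle and the top tray on it in their old order, each seated in the one below, with the bottom tray still flush; leave the jar, the red plug and the small parts box where they are.

Things in the scene. Friction and masses are not known exactly. Their poses are not given: they have to be found in the camera images.
- stop_bar: Fixed aluminium stop bar lying on the table behind the stack, 16 mm thick, 240 mm long, 30 mm high, turned up to 0.2 rad. Origin: at table height, middle of its front face (the face towards the stack); y runs along the bar, x points away from the stack. Flush, the bottom tray's origin is at x = -55 mm in this frame with its x axis parallel; it starts 30 to 70 mm short of that, up to 0.3 rad askew.
- bottom_tray: Bottom tray: open plywood tray, no grip, 110 (x) by 180 (y) by 66 mm high, walls 6 mm, two loose 50 mm medallions inside. Origin: centre of underside. Outer walls begin 6 mm above the table (foot below, set in 9.5 mm). It slides under a push of some 3 to 9 N. Pressing firmly is over 4 N held on the rigid bar for 0.1 s; over 50 N on the bar or by the fingers is ramming or squeezing.
- middle_tray: Middle tray: plywood, 110 (x) by 180 (y) by 66 mm, 0.35 kg, walls 6 mm. Origin: centre of underside. Wooden grip bar along x across its middle, 14 mm thick in y, top 58 mm above the origin, 77 mm free each side, floor at 10 mm. Its 6 mm high foot (91 by 161 mm, lower half 3 mm smaller all round) drops into the opening (98 by 168) of the tray below: seated, the origins are 60 mm apart, on the rim 66 mm.
- top_tray: Top tray: like the middle tray (same outline, foot, grip bar with its top 58 mm above the origin) but shallower: walls only 50 mm high, so the grip bar stands 8 mm proud of the rim; 0.32 kg. Origin: centre of underside. Seated, its origin is 60 mm above the middle tray's.
- red_plug: Bystander: orange-red round plug, 36 mm across, 50 mm high, behind the stop bar. Origin: centre of its underside.
- wax_jar: Bystander: open white jar, 52 mm across, 58 mm high, far left of the stop bar. Origin: centre of its underside.
- parts_box: Bystander: shut small green parts box, 104 by 136 mm, 44 mm high, far right of the stop bar. Origin: near the centre of its underside.
Things that resemble listed ones, but are neither listed nor needed, are in the scene too. Leave any yellow look-alike of the top_tray alone.

How it is judged:
By the outcome, as a careful person would: the job done as asked, in the order asked, and still so for the second after the job is handed in, with the robot touching nothing.
It also fails if it takes over 72 s, if anything falls off the work surface, if the arm or the gripper's body presses on something with over 40 N, if the wrist force passes 120 N, or if a joint passes its speed limit or range.

## Working session

There is one attempt and no reset: what is moved stays moved. The work goes in short steps, Python scripts to look and compute and a tool call to move; the robot and the scene stay as the last step left them, time stands still between calls to the robot, and variables do not carry over. Pictures are saved under pics/ and viewed, at most 10 in all, crops included, and the job is handed in when it is done.

Besides the shell and the picture viewer there is one more tool, called after "Call:" by a JSON object that holds its "api" and its "payload", one argument or row to a line. jog_arm: Moves the arm, as the interface text tells. Its arguments: {"type":"object","properties":{"deltas":{"type":"array"},"newtons":{"type":"number"}},"required":["deltas"]}

```bash
ls; mkdir -p pics; python3 - <<'E'
from station import bot
import cv2,numpy as np
o=bot.get_obs();print(o['t'],o['eef_pos'],o['tool_rot'],o['gripper_width'],bot.tip_reach)
ims=[]
for n in("scene","side","wrist"):
    c=bot.read_camera(n);im=cv2.cvtColor(c['img'],cv2.COLOR_RGB2BGR);cv2.imwrite(f'pics/{n}0.png',im);ims.append(im)
    print(n,c['K'].tolist() if hasattr(c['K'],'tolist') else c['K'],c['dist_coeffs'],c['eye'],c['attitude'])
E
```

```text
pics
0.0 [0.22988067 0.63405187 0.2522996 ] [-9.81659904e-05  1.73021163e-01  9.84917663e-01 -9.29700206e-04] 1.0008116705154555 0.022
scene [[418.2386497414474, 0.0, 257.07868070216614], [0.0, 418.2386497414474, 189.79872968646993], [0.0, 0.0, 1.0]] [-0.13937452  0.          0.          0.          0.        ] [1.05759106 0.90068204 1.04704115] [-0.07745318  0.19025687  0.9009526  -0.38221426]
side [[399.3613761926022, 0.0, 257.2644666598187], [0.0, 399.3613761926022, 186.36341837134617], [0.0, 0.0, 1.0]] [-0.12067335  0.          0.          0.          0.        ] [ 1.34353107 -0.16141215  0.88150457] [-0.28042458  0.71956544  0.59455794 -0.22380459]
wrist [[300.7936373448077, 0.0, 256.59368294630406], [0.0, 300.7936373448077, 195.92631415731788], [0.0, 0.0, 1.0]] [-0.02309203  0.          0.          0.          0.        ] [0.15914862 0.65923827 0.3712706 ] [0.12272436 0.80948855 0.56785531 0.08489616]
```

View pics/scene0.png

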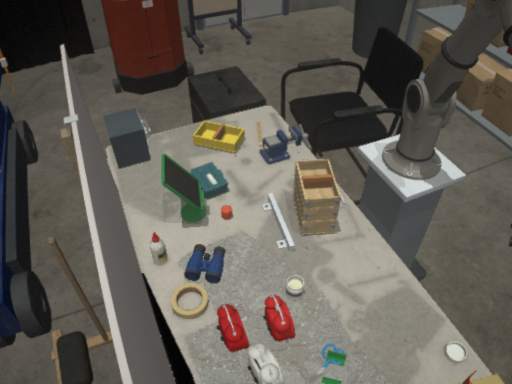

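View pics/side0.png

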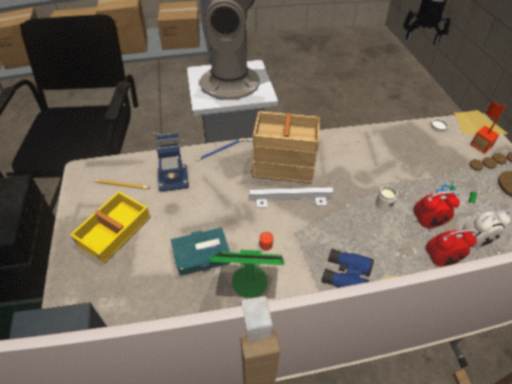

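The scene view shows the stack at about (315,195), the bar at (280,220), the plug at (227,212), the jar at (295,285) and the yellow look-alike at (218,136). In the side view the stack is at (286,147) and the bar at (290,193). Next I'll enlarge both stack areas to get exact corners.

```bash
cat > h.py <<'E'
from station import bot
import cv2,numpy as np
from scipy.spatial.transform import Rotation as R
def rot(q): return R.from_quat(np.roll(q,-1)).as_matrix()
def cast(c,px,z):
    p=cv2.undistortPoints(np.array(px,float).reshape(-1,1,2),c['K'],c['dist_coeffs'])[:,0]
    d=np.c_[p,np.ones(len(p))]@rot(c['attitude']).T
    z=np.broadcast_to(z,len(p)); return c['eye']+d*((z-c['eye'][2])/d[:,2])[:,None]
def proj(c,P):
    M=rot(c['attitude']).T; P=np.array(P,float).reshape(-1,3)
    return cv2.projectPoints(P,cv2.Rodrigues(M)[0],-M@c['eye'],np.array(c['K']),np.array(c['dist_coeffs']))[0][:,0]
def crop(c,u,v,w,h,s,name):
    im=cv2.cvtColor(c['img'],cv2.COLOR_RGB2BGR)[v:v+h,u:u+w]
    im=cv2.resize(im,None,fx=s,fy=s,interpolation=cv2.INTER_CUBIC)
    if name: cv2.imwrite(name,im)
    return im
E
python3 - <<'E'
from h import *
a=bot.read_camera('scene');b=bot.read_camera('side')
A=crop(a,258,150,90,110,5.,None);B=crop(b,240,105,110,110,4.,None)
B=cv2.resize(B,(550*350//550,350)) if 0 else cv2.resize(crop(b,240,105,100,110,1,None),(350*100//100,385),interpolation=cv2.INTER_CUBIC)
A=crop(a,258,150,90,110,5,None)
B=crop(b,242,105,66+24,110,5,None)[:, :450]
A=cv2.resize(A,(400,489));B=cv2.resize(B,(400,489))
cv2.imwrite('pics/c1.png',np.hstack([A,B]))
# scale 400/90=4.444, 489/110=4.445
print(cast(a,[[280,220],[227,216],[295,292]],0.),cast(b,[[290,200],[266,247],[387,203]],0.))
E
```

```text
[[ 0.61707058  0.07313973  0.        ]
 [ 0.77297169 -0.01609757  0.        ]
 [ 0.6994007   0.3425694   0.        ]] [[ 6.34680023e-01  8.45339602e-02  0.00000000e+00]
 [ 7.79574539e-01 -1.70186995e-02 -1.11022302e-16]
 [ 6.98578674e-01  3.61165783e-01  0.00000000e+00]]
```

View pics/c1.png

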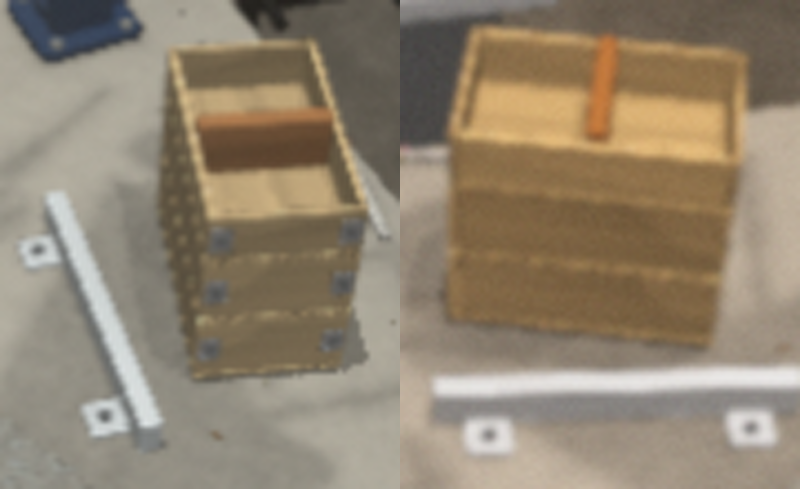

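```bash
cat >> h.py <<'E'
def fitrect(P,L=(.11,.18)):
    # P corners in order (-x,-y),(+x,-y)...: unordered; returns centre, yaw of long-axis normal (x axis)
    (c,s,ang)=cv2.minAreaRect(np.array(P[:,:2]*1000,np.float32)); return np.array(c)/1000,s,ang
E
python3 - <<'E'
from h import *
a=bot.read_camera('scene');b=bot.read_camera('side')
s=4.444
def A(p):return (np.array(p,float)+.5)/s-.5+[258,150]
def B(p):return (np.array(p,float)-[400,0]+.5)/s-.5+[242,105]
ca=cast(a,A([(168,47),(316,40),(366,212),(207,222)]),.17)
cb=cast(b,B([(470,28),(747,50),(740,158),(452,135)]),.17)
for n,c in(('scene',ca),('side',cb)):
    print(n,c[:,:2].round(4).tolist(),c.mean(0).round(4))
    for i in range(4):
        d=c[(i+1)%4]-c[i];print('  ',np.hypot(*d[:2]).round(4),np.arctan2(d[1],d[0]).round(3))
print('grip',cast(a,A([(197,118),(333,112)]),.178).round(4).tolist(),cast(b,B([(597,137),(608,38)]),.178).round(4).tolist())
print('bottom edge',cast(a,A([(195,377),(345,366)]),.006).round(4).tolist(),cast(b,B([(447,318),(708,343)]),.006).round(4).tolist())
for n,c,(u0,v0,u1,v1) in(('scene',a,(258,185,300,255)),('side',b,(240,180,340,200))):
    g=c['img'].astype(int); m=(g.min(2)>185)
    mm=np.zeros(m.shape,np.uint8);mm[v0:v1,u0:u1]=m[v0:v1,u0:u1]
    nlab,l,st,_=cv2.connectedComponentsWithStats(mm);k=1+st[1:,4].argmax()
    ys,xs=np.where(l==k);P=cast(c,np.c_[xs,ys],.03)[:,:2]
    r=cv2.minAreaRect((P*1000).astype(np.float32));print(n,st[k],r,cv2.boxPoints(r).round(1).tolist())
    v=cv2.fitLine((P*1000).astype(np.float32),cv2.DIST_HUBER,0,.01,.01).ravel();print('line',v)
# parts box
print(cast(b,[[201,252],[265,240]],.04))
E
```

```text
scene [[0.5287, -0.0062], [0.4249, 0.031], [0.4864, 0.1995], [0.5883, 0.1642]] [0.5071 0.0971 0.17  ]
   0.1103 2.798
   0.1794 1.221
   0.1078 -0.334
   0.1805 -1.907
side [[0.4256, 0.0275], [0.4795, 0.2002], [0.5806, 0.1642], [0.5288, -0.004]] [0.5036 0.097  0.17  ]
   0.1809 1.268
   0.1073 -0.342
   0.176 -1.87
   0.1079 2.845
grip [[0.5506, 0.0784, 0.178], [0.4603, 0.1117, 0.178]] [[0.5554, 0.0803, 0.178], [0.4619, 0.1109, 0.178]]
bottom edge [[0.5835, 0.1625, 0.006], [0.4782, 0.1986, 0.006]] [[0.5271, -0.0064, 0.006], [0.5819, 0.1623, 0.006]]
scene [269 193  25  53 218] ((624.331787109375, 86.91365051269531), (238.40115356445312, 14.20833683013916), 81.28343200683594) [[599.2000122070312, -29.799999237060547], [613.2999877929688, -32.0], [649.4000244140625, 203.6999969482422], [635.4000244140625, 205.8000030517578]]
line [1.4904732e-01 9.8883009e-01 6.2532214e+02 9.4102333e+01]
side [250 188  83   6 335] ((624.4799194335938, 88.668701171875), (235.9685821533203, 15.336442947387695), 81.52161407470703) [[599.5, -26.899999618530273], [614.7000122070312, -29.200000762939453], [649.5, 204.1999969482422], [634.2999877929688, 206.5]]
line [1.4578530e-01 9.8931623e-01 6.2435156e+02 8.7615318e+01]
[[ 0.79013877 -0.18506223  0.04      ]
 [ 0.7840066  -0.02169642  0.04      ]]
```

```bash
python3 - <<'E'
from h import *
c=bot.read_camera('scene');s=bot.read_camera('side')
print(cast(c,[[345,185],[395,260],[455,352],[270,107]],0.).round(3).tolist(), cast(s,[[439,125],[387,195]],0.).round(3).tolist())
out=[]
for cam in(c,s):
    im=cv2.cvtColor(cam['img'],cv2.COLOR_RGB2BGR)
    for ctr,yaw,col in(((.505,.33),-.322,(0,0,255)),((.50,.55),-.322,(255,0,0)),((.506,.097),-.322,(0,255,0)),((.562,.097),-.147,(255,0,255))):
        Q=np.array([[-55,-90,0],[55,-90,0],[55,90,0],[-55,90,0]])/1000
        P=Q@R.from_euler('z',yaw).as_matrix().T+[*ctr,0]
        cv2.polylines(im,[proj(cam,P).round().astype(int)],True,col,1)
    out.append(im)
cv2.imwrite('pics/cand.png',np.hstack([out[0][120:384,180:512],out[1][80:344,180:512]]))
E
```

```text
[[0.325, 0.017, 0.0], [0.363, 0.371, 0.0], [0.396, 0.695, 0.0], [0.357, -0.563, 0.0]] [[0.393, 0.703, 0.0], [0.67, 0.374, 0.0]]
```

View pics/cand.png

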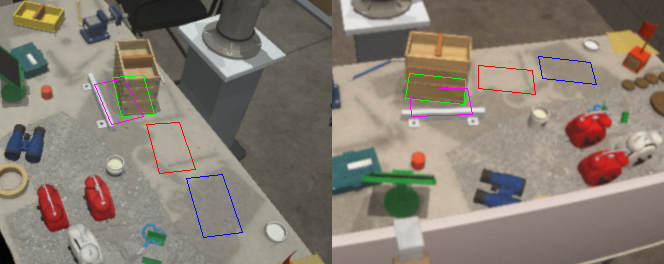

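Call:
{"api": "jog_arm", "payload": {
  "deltas": [
    [0.03,-0.04,0.02,0,0,0.026,0.7],
    [0.03,-0.04,0.02,0,0,0,0.7],
    [0.03,-0.04,0.02,0,0,0,0.7],
    [0.03,-0.04,0.02,0,0,0,0.7],
    [0.03,-0.04,0,0,0,0,0.7]
  ]
}}

```text
t: 0.95
eef_pos: [0.3729, 0.4458, 0.3307]
tool_rot: [0.001, 0.16, 0.987, 0.003]
contact_force: [1.7, 0.3, -0.1]
gripper_width: 0.693
grasp_force: 0.0
```

The crop shows both set-down spots are empty: red at (0.505, 0.33) and blue at (0.50, 0.55). The green outline matches the stack's foot.

Call:
{"api": "jog_arm", "payload": {
  "deltas": [
    [0.016,-0.042,0,0,0,0,0.7],
    [0.016,-0.042,0,0,0,0,0.7],
    [0.016,-0.042,0,0,0,0,0.7],
    [0.016,-0.042,0,0,0,0,0.7],
    [0.016,-0.042,0,0,0,0,0.7],
    [0.016,-0.042,0,0,0,0,0.7],
    [0.016,-0.042,0,0,0,0,0.7],
    [0.016,-0.042,-0.02,0,0,0,0.7],
    [0,0,-0.02,0,0,0,0.7],
    [0,0,0,0,0,0,0.7]
  ]
}}

```text
t: 1.95
eef_pos: [0.4983, 0.1084, 0.2856]
tool_rot: [-0.002, 0.162, 0.987, -0.001]
contact_force: [-0.9, 0.4, 0.4]
gripper_width: 0.699
grasp_force: 0.0
```

```bash
python3 - <<'E'
from h import *
o=bot.get_obs();print(o['eef_pos'],R.from_quat(np.roll(o['tool_rot'],-1)).as_matrix().round(3).tolist())
w=bot.read_camera('wrist');cv2.imwrite('pics/w1.png',cv2.cvtColor(w['img'],cv2.COLOR_RGB2BGR))
u=[np.cos(-.322),np.sin(-.322)]
print(proj(w,[[.506+k*u[0],.097+k*u[1],.178] for k in(-.05,0,.05)]))
E
```

```text
[0.49827135 0.10835021 0.28558912] [[-0.948, 0.319, -0.004], [0.319, 0.948, -0.002], [0.003, -0.003, -1.0]]
[[246.8284566  153.46098483]
 [247.57776037 215.48528154]
 [248.25595371 270.3654186 ]]
```

View pics/w1.png

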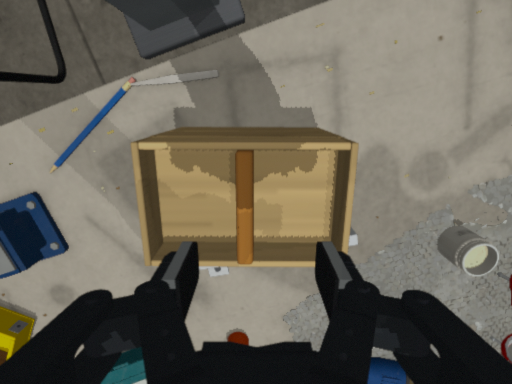

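The wrist view shows the top tray with rim corners near (133,142), (357,142), (352,264) and (149,265). The grip bar runs from (245,152) to (245,264), slightly left of the jaw centre at column 256.

```bash
python3 - <<'E'
from h import *
w=bot.read_camera('wrist');o=bot.get_obs();print(o['eef_pos'])
c=cast(w,[(133,142),(357,142),(352,264),(149,265)],.17);print(c.round(4).tolist(),c.mean(0))
for i in range(4):
    d=c[(i+1)%4]-c[i];print('  ',np.hypot(*d[:2]).round(4),np.arctan2(d[1],d[0]).round(3))
g=w['img'].astype(int); m=((g[...,0]-g[...,2]>60)&(g[...,0]>1.75*g[...,1])).astype(np.uint8);m[:140]=0;m[270:]=0;m[:,:200]=0;m[:,300:]=0
ys,xs=np.where(m);P=cast(w,np.c_[xs,ys],.178)[:,:2];r=cv2.minAreaRect((P*1000).astype(np.float32));print(len(xs),xs.min(),xs.max(),ys.min(),ys.max(),r)
E
```

```text
[0.49926445 0.11093505 0.28787846]
[[0.4237, 0.0322, 0.17], [0.4791, 0.1981, 0.17], [0.5825, 0.17, 0.17], [0.5267, -0.001, 0.17]] [0.50301784 0.09982784 0.17      ]
   0.1749 1.249
   0.1071 -0.265
   0.1798 -1.886
   0.1082 2.83Traceback (most recent call last):
  File "<stdin>", line 7, in <module>
  File "h.py", line 6, in cast
    p=cv2.undistortPoints(np.array(px,float).reshape(-1,1,2),c['K'],c['dist_coeffs'])[:,0]
      ~~~~~~~~~~~~~~~~~~~^^^^^^^^^^^^^^^^^^^^^^^^^^^^^^^^^^^^^^^^^^^^^^^^^^^^^^^^^^^^
cv2.error: OpenCV(4.12.0) /io/opencv/modules/calib3d/src/undistort.dispatch.cpp:347: error: (-215:Assertion failed) CV_IS_MAT(_src) && CV_IS_MAT(_dst) && (_src->rows == 1 || _src->cols == 1) && (_dst->rows == 1 || _dst->cols == 1) && _src->cols + _src->rows - 1 == _dst->rows + _dst->cols - 1 && (CV_MAT_TYPE(_src->type) == CV_32FC2 || CV_MAT_TYPE(_src->type) == CV_64FC2) && (CV_MAT_TYPE(_dst->type) == CV_32FC2 || CV_MAT_TYPE(_dst->type) == CV_64FC2) in function 'cvUndistortPointsInternal'
```

Call:
{"api": "jog_arm", "payload": {
  "deltas": [
    [0.003,-0.006,-0.02,0,0,0,0.7],
    [0.003,-0.006,-0.025,0,0,0,0.7],
    [0,0,-0.025,0,0,0,0.7],
    [0,0,-0.015,0,0,0,0.7],
    [0,0,0,0,0,0,0.7],
    [0,0,0,0,0,0,0.7]
  ]
}}

```text
t: 2.65
eef_pos: [0.506, 0.0993, 0.2037]
tool_rot: [0.001, 0.159, 0.987, 0.0]
contact_force: [0.3, 0.3, -0.2]
gripper_width: 0.7
grasp_force: 0.0
```

Call:
{"api": "jog_arm", "payload": {
  "deltas": [
    [-0.001,-0.001,-0.02,0,0,0,0.7],
    [0,0,-0.018,0,0,0,0.7],
    [0,0,0,0,0,0,0.7],
    [0,0,0,0,0,0,0.1],
    [0,0,0,0,0,0,0.1],
    [0,0,0,0,0,0,0.1],
    [0,0,0,0,0,0,0.1],
    [0,0,0,0,0,0,0.1],
    [0,0,0,0,0,0,0.0]
  ],
  "newtons": 40
}}

```text
t: 3.55
eef_pos: [0.5053, 0.097, 0.1658]
tool_rot: [0.001, 0.16, 0.987, 0.0]
contact_force: [-1.1, -0.7, 7.5]
gripper_width: 0.161
grasp_force: 40.7
```

Call:
{"api": "jog_arm", "payload": {
  "deltas": [
    [0,0,0.005,0,0,0,0],
    [0,0,0.01,0,0,0,0],
    [0,0,0.015,0,0,0,0],
    [0,0,0.02,0,0,0,0],
    [0,0.01,0.01,0,0,0,0],
    [0,0.02,0,0,0,0,0],
    [0,0.03,0,0,0,0,0],
    [0,0.04,0,0,0,0,0],
    [0,0.04,0,0,0,0,0],
    [0,0.04,0,0,0,0,0]
  ]
}}

```text
t: 4.55
eef_pos: [0.5037, 0.2794, 0.2246]
tool_rot: [-0.0, 0.16, 0.987, 0.0]
contact_force: [0.4, -0.7, -3.3]
gripper_width: 0.158
grasp_force: 39.2
```

Call:
{"api": "jog_arm", "payload": {
  "deltas": [
    [0,0.04,0,0,0,0,0],
    [0,0.04,0,0,0,0,0],
    [0,0.04,0,0,0,0,0],
    [0,0.04,-0.02,0,0,0,0],
    [0,0.04,-0.03,0,0,0,0],
    [0,0.03,-0.03,0,0,0,0],
    [0,0.02,-0.03,0,0,0,0],
    [0,0,-0.03,0,0,0,0],
    [0,0,-0.02,0,0,0,0],
    [0,0,0,0,0,0,0]
  ]
}}

```text
t: 5.55
eef_pos: [0.5013, 0.526, 0.0601]
tool_rot: [-0.002, 0.16, 0.987, -0.003]
contact_force: [-0.2, -0.8, -4.9]
gripper_width: 0.157
grasp_force: 39.5
```

Call:
{"api": "jog_arm", "payload": {
  "deltas": [
    [0,0.01,0,0,0,0,0],
    [0,0.01,-0.005,0,0,0,0],
    [0,0,-0.004,0,0,0,0],
    [0,0,-0.002,0,0,0,0],
    [0,0,-0.001,0,0,0,0],
    [0,0,-0.001,0,0,0,0],
    [0,0,0,0,0,0,0]
  ]
}}

```text
t: 6.25
eef_pos: [0.5047, 0.5466, 0.0516]
tool_rot: [0.0, 0.16, 0.987, -0.0]
contact_force: [-0.1, 0.4, -2.9]
gripper_width: 0.16
grasp_force: 39.5
```

Call:
{"api": "jog_arm", "payload": {
  "deltas": [
    [0,0,-0.002,0,0,0,0],
    [0,0,-0.002,0,0,0,0],
    [0,0,-0.001,0,0,0,0],
    [0,0,-0.001,0,0,0,0],
    [0,0,0,0,0,0,0]
  ]
}}

```text
t: 6.75
eef_pos: [0.5044, 0.547, 0.046]
tool_rot: [-0.0, 0.16, 0.987, 0.0]
contact_force: [-2.0, -1.9, 0.6]
gripper_width: 0.156
grasp_force: 40.2
```

Call:
{"api": "jog_arm", "payload": {
  "deltas": [
    [0,0,0,0,0,0,0.6],
    [0,0,0,0,0,0,0.6],
    [0,0,0,0,0,0,0.6],
    [0,0,0,0,0,0,0.6],
    [0,0,0.02,0,0,0,0.6],
    [0,0,0.04,0,0,0,0.6],
    [0,0,0.04,0,0,0,0.6],
    [0,-0.02,0.03,0,0,0,0.6],
    [0,-0.04,0.02,0,0,0,0.6],
    [0,-0.045,0,0,0,0,0.6]
  ]
}}

```text
t: 7.75
eef_pos: [0.5059, 0.4437, 0.2011]
tool_rot: [0.002, 0.159, 0.987, 0.004]
contact_force: [0.9, -0.3, -0.0]
gripper_width: 0.6
grasp_force: 0.0
```

Call:
{"api": "jog_arm", "payload": {
  "deltas": [
    [0,-0.045,0,0,0,0,0.6],
    [0,-0.045,0,0,0,0,0.6],
    [0,-0.045,0,0,0,0,0.6],
    [0,-0.045,0,0,0,0,0.6],
    [0,-0.045,0,0,0,0,0.6],
    [0,-0.045,0,0,0,0,0.6],
    [0,-0.03,0,0,0,0,0.6],
    [0,-0.015,0,0,0,0,0.6],
    [0,0,0,0,0,0,0.6]
  ]
}}

```text
t: 8.65
eef_pos: [0.505, 0.1253, 0.1967]
tool_rot: [0.001, 0.162, 0.987, 0.0]
contact_force: [1.0, 0.5, 0.5]
gripper_width: 0.605
grasp_force: 0.0
```

Call:
{"api": "jog_arm", "payload": {
  "deltas": [
    [0,-0.015,0,0,0,0,0.6],
    [0,-0.013,-0.01,0,0,0,0.6],
    [0,0,-0.03,0,0,0,0.6],
    [0,0,-0.03,0,0,0,0.6],
    [0,0,-0.02,0,0,0,0.6],
    [0,0,0,0,0,0,0.6],
    [0,0,0,0,0,0,0.6]
  ]
}}

```text
t: 9.35
eef_pos: [0.5047, 0.0999, 0.1058]
tool_rot: [-0.0, 0.159, 0.987, -0.0]
contact_force: [0.1, -0.1, 0.3]
gripper_width: 0.602
grasp_force: 0.0
```

Call:
{"api": "jog_arm", "payload": {
  "deltas": [
    [0,-0.002,0,0,0,0,0.1],
    [0,0,0,0,0,0,0.0],
    [0,0,0,0,0,0,0.0],
    [0,0,0,0,0,0,0.0],
    [0,0,0,0,0,0,0.0],
    [0,0,0,0,0,0,0.0]
  ]
}}

```text
t: 9.95
eef_pos: [0.5052, 0.0969, 0.1067]
tool_rot: [0.001, 0.16, 0.987, 0.0]
contact_force: [-1.9, -1.1, 6.1]
gripper_width: 0.158
grasp_force: 40.7
```

Call:
{"api": "jog_arm", "payload": {
  "deltas": [
    [0,0,0.005,0,0,0,0],
    [0,0,0.01,0,0,0,0],
    [0,0,0.015,0,0,0,0],
    [0,0,0.02,0,0,0,0],
    [0,0.01,0.01,0,0,0,0],
    [0,0.02,0,0,0,0,0],
    [0,0.03,0,0,0,0,0],
    [0,0.04,0,0,0,0,0],
    [0,0.04,0,0,0,0,0],
    [0,0.04,0,0,0,0,0]
  ]
}}

```text
t: 10.95
eef_pos: [0.5037, 0.2795, 0.1657]
tool_rot: [-0.0, 0.16, 0.987, 0.0]
contact_force: [0.6, -0.8, -3.7]
gripper_width: 0.156
grasp_force: 39.2
```

Call:
{"api": "jog_arm", "payload": {
  "deltas": [
    [0,0.03,0,0,0,0,0],
    [0,0.02,0,0,0,0,0],
    [0,0,-0.02,0,0,0,0],
    [0,0,-0.025,0,0,0,0],
    [0,0,-0.025,0,0,0,0],
    [0,0,-0.02,0,0,0,0],
    [0,0,-0.01,0,0,0,0],
    [0,0,-0.005,0,0,0,0],
    [0,0,0,0,0,0,0],
    [0,0,0,0,0,0,0]
  ]
}}

```text
t: 11.95
eef_pos: [0.5051, 0.3273, 0.0615]
tool_rot: [0.001, 0.16, 0.987, 0.001]
contact_force: [0.3, -0.5, -3.1]
gripper_width: 0.154
grasp_force: 39.3
```

Call:
{"api": "jog_arm", "payload": {
  "deltas": [
    [0,0,-0.005,0,0,0,0],
    [0,0,-0.004,0,0,0,0],
    [0,0,-0.002,0,0,0,0],
    [0,0,-0.002,0,0,0,0],
    [0,0,-0.001,0,0,0,0],
    [0,0,-0.001,0,0,0,0],
    [0,0,0,0,0,0,0]
  ]
}}

```text
t: 12.65
eef_pos: [0.5044, 0.327, 0.0468]
tool_rot: [-0.0, 0.16, 0.987, 0.0]
contact_force: [-4.7, -3.1, 8.9]
gripper_width: 0.154
grasp_force: 41.2
```

Call:
{"api": "jog_arm", "payload": {
  "deltas": [
    [0,0,0,0,0,0,0.6],
    [0,0,0,0,0,0,0.6],
    [0,0,0,0,0,0,0.6],
    [0,0,0.01,0,0,0,0.6],
    [0,0,0.03,0,0,0,0.6],
    [0,0,0.04,0,0,0,1],
    [0,-0.01,0.04,0,0,0.03,1],
    [0,-0.02,0.04,0,0,0.05,1],
    [0,-0.03,0.04,0,0,0.05,1],
    [0,-0.04,0.01,0,0,0.042,1]
  ]
}}

```text
t: 13.65
eef_pos: [0.5065, 0.2285, 0.2611]
tool_rot: [0.003, 0.073, 0.997, 0.003]
contact_force: [1.2, -0.4, -0.1]
gripper_width: 1.004
grasp_force: 0.0
```

Call:
{"api": "jog_arm", "payload": {
  "deltas": [
    [0,-0.04,0,0,0,0,1],
    [0,-0.04,0,0,0,0,1],
    [0,-0.03,0,0,0,0,1],
    [0,-0.02,0,0,0,0,1],
    [0,0,0,0,0,0,1],
    [0,0,0,0,0,0,1]
  ]
}}

```text
t: 14.25
eef_pos: [0.5046, 0.0974, 0.2562]
tool_rot: [0.0, 0.075, 0.997, 0.0]
contact_force: [0.2, 0.8, 0.2]
gripper_width: 0.994
grasp_force: 0.0
```

```bash
python3 - <<'E'
from h import *
o=bot.get_obs();print(o['t'],o['eef_pos'],R.from_quat(np.roll(o['tool_rot'],-1)).as_matrix()[:,1])
w=bot.read_camera('wrist');s=bot.read_camera('side')
cv2.imwrite('pics/w2.png',np.hstack([crop(w,100,90,320,240,1.25,None),crop(s,230,90,200,150,2,None)]))
np.save('w2.npy',[w,s],allow_pickle=True)
E
```

```text
14.25 [0.50457334 0.09744295 0.25615676] [0.14983025 0.98871124 0.00098929]
```

View pics/w2.png

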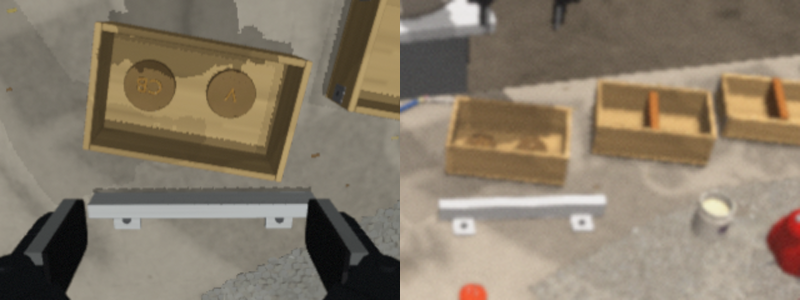

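The wrist view shows the bottom tray with rim corners near crop pixels (97,23), (311,60), (280,181) and (85,148). Both medallions lie flat at (150,85) and (232,92). The bar is level in the image at row ~205, so the tool is parallel to it. The side view shows the middle and top trays standing on the table.

```bash
python3 - <<'E'
from h import *
w,s=np.load('w2.npy',allow_pickle=True)
P=lambda p:(np.array(p,float)+.5)/1.25-.5+[100,90]
c=cast(w,P([(97,23),(311,60),(280,181),(85,148)]),.066);print(c.round(4).tolist(),c.mean(0).round(4))
for i in range(4):
    d=c[(i+1)%4]-c[i];print('  ',np.hypot(*d[:2]).round(4),np.arctan2(d[1],d[0]).round(3))
b=cast(w,P([(89,205),(309,205)]),.03);print('bar front top',b.round(4).tolist());d=b[1]-b[0];print(np.arctan2(d[1],d[0]))
g=w['img'].astype(int);m=(g.min(2)>175);m[:245]=0;m[267:]=0;m[:,:168]=0;m[:,350:]=0
m=m.astype(np.uint8)
n,l,st,_=cv2.connectedComponentsWithStats(m);k=1+st[1:,4].argmax();ys,xs=np.where(l==k)
r=cast(w,np.c_[xs,ys],.03)[:,:2];rr=cv2.minAreaRect((r*1000).astype(np.float32));print(st[k],rr,cv2.fitLine((r*1000).astype(np.float32),cv2.DIST_HUBER,0,.01,.01).ravel())
P2=lambda p:(np.array(p,float)-[400,0]+.5)/2-.5+[230,90]
c=cast(s,P2([(452,97),(573,108),(566,160),(448,147)]),.066);print(c.round(4).tolist(),c.mean(0).round(4))
E
```

```text
[[0.4231, 0.03, 0.066], [0.4775, 0.1957, 0.066], [0.5809, 0.1616, 0.066], [0.524, -0.004, 0.066]] [0.5014 0.0958 0.066 ]
   0.1744 1.254
   0.1089 -0.319
   0.1751 -1.902
   0.1065 2.817
bar front top [[0.596, -0.0277, 0.03], [0.6298, 0.1951, 0.03]]
1.420124235226193
[ 171  254  174   10 1485] ((619.6677856445312, 80.62318420410156), (222.01898193359375, 12.812217712402344), 81.77880859375) [1.4756732e-01 9.8905200e-01 6.1952020e+02 8.0289078e+01]
[[0.4262, 0.0235, 0.066], [0.4841, 0.2012, 0.066], [0.5897, 0.1586, 0.066], [0.5331, -0.0031, 0.066]] [0.5083 0.095  0.066 ]
```

Call:
{"api": "jog_arm", "payload": {
  "deltas": [
    [0,0,-0.03,0,0,0,1],
    [0,0,-0.04,0,0,0,1],
    [0,0,-0.045,0,0,0,1],
    [0,0,-0.04,0,0,0,1],
    [0,0,-0.03,0,0,0,1],
    [0,0,-0.02,0,0,0,1],
    [0,0,0,0,0,0,1],
    [0,0,0,0,0,0,1]
  ]
}}

```text
t: 15.15
eef_pos: [0.5046, 0.098, 0.0507]
tool_rot: [-0.0, 0.074, 0.997, 0.0]
contact_force: [1.2, 0.2, 0.1]
gripper_width: 0.997
grasp_force: 0.0
```

Call:
{"api": "jog_arm", "payload": {
  "deltas": [
    [0.005,-0.001,0,0,0,0,1],
    [0.006,-0.001,0,0,0,0,1],
    [0.006,-0.001,0,0,0,0,1],
    [0.005,0,0,0,0,0,1],
    [0.005,-0.001,0,0,0,0,1],
    [0.005,-0.001,0,0,0,0,1],
    [0.005,-0.001,0,0,0,0,1],
    [0.005,0,0,0,0,0,1]
  ]
}}

```text
t: 15.95
eef_pos: [0.5449, 0.0909, 0.0502]
tool_rot: [-0.002, 0.075, 0.997, -0.0]
contact_force: [-4.4, -1.3, 3.6]
gripper_width: 0.998
grasp_force: 2.8
```

Call:
{"api": "jog_arm", "payload": {
  "deltas": [
    [0.004,-0.001,0,0,0,0,1],
    [0.004,0,0,0,0,0,1],
    [0.004,-0.001,0,0,0,0,1],
    [0.004,0,0,0,0,0,1],
    [0.004,-0.001,0,0,0,0,1],
    [0.004,-0.001,0,0,0,0,1],
    [0.004,0,0,0,0,0,1],
    [0.004,-0.001,0,0,0,0,1],
    [0.003,0,0,0,0,0,1],
    [0.003,-0.001,0,0,0,0,1]
  ]
}}

```text
t: 16.95
eef_pos: [0.5825, 0.0852, 0.0499]
tool_rot: [-0.002, 0.075, 0.997, -0.0]
contact_force: [-5.5, 1.4, 2.7]
gripper_width: 0.999
grasp_force: 3.0
```

Call:
{"api": "jog_arm", "payload": {
  "deltas": [
    [0.002,0,0,0,0,0,1],
    [0.002,-0.001,0,0,0,0,1],
    [0.002,0,0,0,0,0,1],
    [0.002,0,0,0,0,0,1],
    [0.001,-0.001,0,0,0,0,1],
    [0.001,0,0,0,0,0,1]
  ]
}}

```text
t: 17.55
eef_pos: [0.5925, 0.0832, 0.0499]
tool_rot: [-0.002, 0.075, 0.997, -0.0]
contact_force: [-5.8, 0.7, 3.1]
gripper_width: 1.0
grasp_force: 3.0
```

Call:
{"api": "jog_arm", "payload": {
  "deltas": [
    [0.001,0,0,0,0,0,1],
    [0.001,0,0,0,0,0,1],
    [0.001,0,0,0,0,0,1],
    [0.001,-0.001,0,0,0,0,1]
  ]
}}

```text
t: 17.95
eef_pos: [0.5964, 0.0825, 0.0499]
tool_rot: [-0.002, 0.075, 0.997, -0.0]
contact_force: [-5.2, 2.0, 1.8]
gripper_width: 1.001
grasp_force: 2.9
```

Call:
{"api": "jog_arm", "payload": {
  "deltas": [
    [0.001,0,0,0,0,0,1],
    [0.001,0,0,0,0,0,1],
    [0.001,0,0,0,0,0,1]
  ]
}}

```text
t: 18.25
eef_pos: [0.5973, 0.0823, 0.0497]
tool_rot: [-0.005, 0.074, 0.997, -0.0]
contact_force: [-14.0, 1.6, 9.8]
gripper_width: 0.999
grasp_force: 7.3
```

Call:
{"api": "jog_arm", "payload": {
  "deltas": [
    [0.001,0,0,0,0,0,1],
    [0.001,0,0,0,0,0,1],
    [0,0,0,0,0,0,1],
    [0,0,0,0,0,0,1]
  ]
}}

```text
t: 18.65
eef_pos: [0.5974, 0.0824, 0.0496]
tool_rot: [-0.007, 0.074, 0.997, -0.0]
contact_force: [-16.5, 0.7, 13.1]
gripper_width: 0.998
grasp_force: 9.4
```

```bash
python3 - <<'E'
from h import *
o=bot.get_obs();print(o['torque'],o['contact_force'],o['eef_pos'])
w=bot.read_camera('scene');s=bot.read_camera('side')
cv2.imwrite('pics/f1.png',np.hstack([crop(w,255,160,100,100,4,None),crop(s,240,120,100,100,4,None)]))
E
```

```text
[0.34475264 3.4950294  0.22253976] [-16.50639556   0.68887083  13.09390562] [0.59738734 0.08235431 0.04964999]
```

View pics/f1.png

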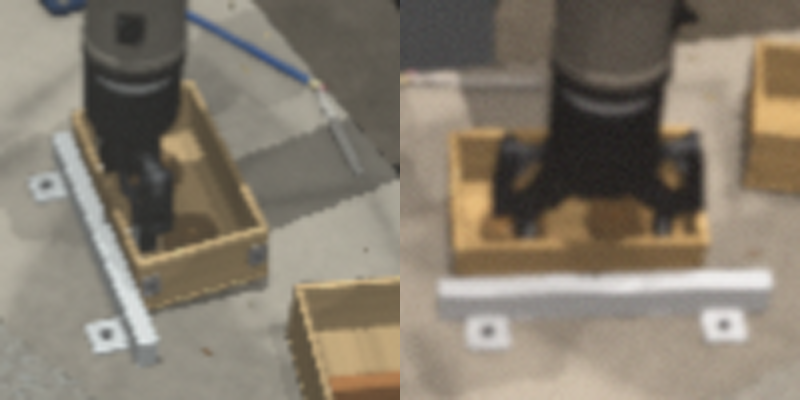

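The tray's long side appears flush with the bar from about (80,115) to (150,300) in the scene crop. I'll press once more at the centre with closed fingers so the tray aligns itself to the bar.

Call:
{"api": "jog_arm", "payload": {
  "deltas": [
    [-0.005,0,0,0,0,0,1],
    [-0.015,0.002,0,0,0,0,1],
    [-0.006,0.001,0.01,0,0,0,0],
    [0,0,0,0,0,0,0],
    [0,0,0,0,0,0,0],
    [0,0,0,0,0,0,0],
    [0,0,0,0,0,0,0],
    [0,0,0,0,0,0,0]
  ],
  "newtons": 20
}}

```text
t: 19.55
eef_pos: [0.5777, 0.0849, 0.0604]
tool_rot: [-0.0, 0.075, 0.997, -0.0]
contact_force: [1.4, -1.1, 0.4]
gripper_width: -0.003
grasp_force: 0.0
```

Call:
{"api": "jog_arm", "payload": {
  "deltas": [
    [0.005,-0.001,0,0,0,0,0],
    [0.005,0,0,0,0,0,0],
    [0.004,-0.001,0,0,0,0,0],
    [0.002,0,0,0,0,0,0],
    [0.001,-0.001,0,0,0,0,0],
    [0.001,0,0,0,0,0,0],
    [0,0,0,0,0,0,0]
  ]
}}

```text
t: 20.25
eef_pos: [0.5937, 0.0826, 0.0601]
tool_rot: [-0.002, 0.075, 0.997, 0.0]
contact_force: [-6.1, 1.5, 4.4]
gripper_width: 0.001
grasp_force: 2.9
```

Call:
{"api": "jog_arm", "payload": {
  "deltas": [
    [0.001,0,0,0,0,0,0],
    [0.001,0,0,0,0,0,0],
    [0.001,0,0,0,0,0,0],
    [0.001,0,0,0,0,0,0],
    [0,0,0,0,0,0,0]
  ]
}}

```text
t: 20.75
eef_pos: [0.5961, 0.0822, 0.0599]
tool_rot: [-0.004, 0.075, 0.997, -0.0]
contact_force: [-10.1, 0.5, 7.2]
gripper_width: 0.003
grasp_force: 5.0
```

Call:
{"api": "jog_arm", "payload": {
  "deltas": [
    [0.001,0,0,0,0,0,0],
    [0.001,0,0,0,0,0,0],
    [0.001,0,0,0,0,0,0],
    [0,0,0,0,0,0,0]
  ]
}}

```text
t: 21.15
eef_pos: [0.5963, 0.0823, 0.0596]
tool_rot: [-0.007, 0.075, 0.997, -0.0]
contact_force: [-16.9, 0.7, 13.7]
gripper_width: 0.0
grasp_force: 8.9
```

Call:
{"api": "jog_arm", "payload": {
  "deltas": [
    [-0.003,0,0,0,0,0,0],
    [-0.003,0,0,0,0,0,0],
    [-0.003,0.001,0,0,0,0,0],
    [-0.008,0.001,0,0,0,0,0],
    [-0.008,0.001,0,0,0,0,0],
    [-0.02,0.003,0.02,0,0,0,0.6],
    [-0.02,0.003,0.04,0,0,0,0.6],
    [-0.02,0.003,0.05,0,0,0,0.6],
    [-0.01,0,0.05,0,0,0,0.6],
    [0,0,0.03,0,0,0,0.6]
  ]
}}

```text
t: 22.15
eef_pos: [0.5083, 0.094, 0.2493]
tool_rot: [0.001, 0.075, 0.997, 0.001]
contact_force: [0.8, 1.2, -1.4]
gripper_width: 0.602
grasp_force: 0.0
```

```bash
python3 - <<'E'
from h import *
o=bot.get_obs();print(o['eef_pos'],o['contact_force'])
w=bot.read_camera('wrist');s=bot.read_camera('scene');d=bot.read_camera('side')
crop(w,120,90,272,200,2.9,'pics/w3.png')
np.save('w3.npy',[w,s,d],allow_pickle=True)
E
```

```text
[0.50834422 0.09397518 0.24928706] [ 0.83113429  1.21499027 -1.36321092]
```

View pics/w3.png

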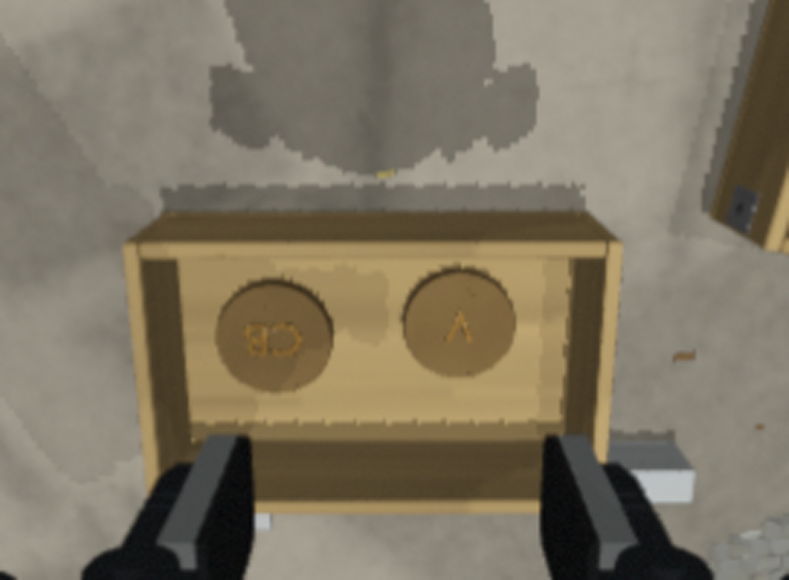

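The tray is level in the wrist view: the front rim is at row 242 on both ends and the rear rim at about row 510. The bar end peeks out at (660,480).

```bash
python3 - <<'E'
from h import *
w,s,d=np.load('w3.npy',allow_pickle=True)
P=lambda p:(np.array(p,float)+.5)/2.9-.5+[120,90]
c=cast(w,P([(125,242),(621,242),(604,513),(148,513)]),.066);print(c.round(4).tolist(),c.mean(0).round(4))
for i in range(4):
    e=c[(i+1)%4]-c[i];print('  ',np.hypot(*e[:2]).round(4),np.arctan2(e[1],e[0]).round(3))
print('flush n .5417; n of centre',c.mean(0)[:2]@[.989,-.1475], 'bar front n',cast(w,P([(680,468)]),.03)[:,:2]@[.989,-.1475])
# rim straight edge check: front rim row by columns via brightness gradient
g=cv2.cvtColor(w['img'],cv2.COLOR_RGB2GRAY).astype(float)
for x0 in range(175,325,15):
    col=g[165:180,x0:x0+10].mean(1);print(x0,165.5+np.diff(col).argmax(),end=' ; ')
np.set_printoptions(suppress=True)
A=crop(s,255,160,100,100,4,None);B=crop(d,240,120,100,100,4,None);cv2.imwrite('pics/f2.png',np.hstack([A,B]))
E
```

```text
[[0.4879, -0.001, 0.066], [0.5142, 0.1731, 0.066], [0.622, 0.1586, 0.066], [0.5953, -0.0183, 0.066]] [0.5549 0.0781 0.066 ]
   0.176 1.421
   0.1088 -0.133
   0.1789 -1.721
   0.1088 2.982
flush n .5417; n of centre 0.5372413082969818 bar front n [0.59124196]
175 173.5 ; 190 173.5 ; 205 173.5 ; 220 173.5 ; 235 172.5 ; 250 172.5 ; 265 172.5 ; 280 172.5 ; 295 172.5 ; 310 172.5 ;
```

View pics/f2.png

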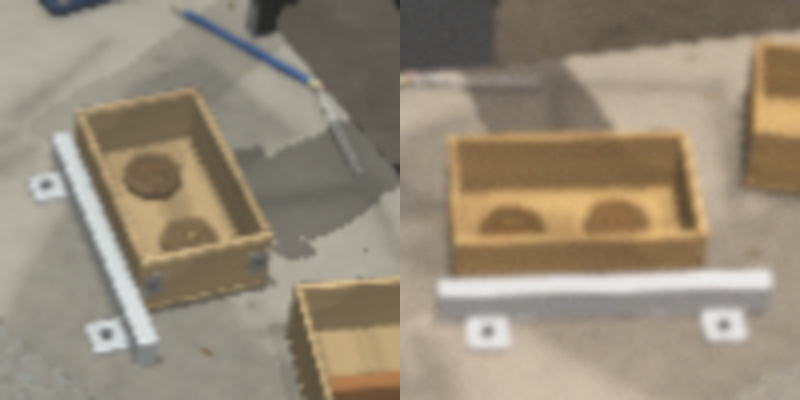

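Both views show the bottom tray flush along the bar, with the medallions flat inside. Next I'll take a wrist view of the middle tray from the same relative pose. Comparing rim edges gives the exact offset with calibration errors cancelled.

Call:
{"api": "jog_arm", "payload": {
  "deltas": [
    [-0.007,0.025,0,0,0,-0.04,0.6],
    [-0.009,0.045,0,0,0,-0.04,0.6],
    [-0.009,0.045,0,0,0,-0.04,0.6],
    [-0.009,0.045,0,0,0,-0.04,0.6],
    [-0.009,0.045,0,0,0,-0.012,0.6],
    [-0.009,0.03,0,0,0,0,0.6],
    [0,0.012,0,0,0,0,0.6],
    [0,0,0,0,0,0,0.6],
    [0,0,0,0,0,0,0.6]
  ]
}}

```text
t: 23.2
eef_pos: [0.4576, 0.3388, 0.245]
tool_rot: [-0.0, 0.161, 0.987, -0.001]
contact_force: [0.3, 0.1, -0.0]
gripper_width: 0.602
grasp_force: 0.0
```

```bash
cat >> h.py <<'E'
def rim(w,dbg=False):
    "front rim outer row, left/right outer rim columns (px) from wood colour mask"
    hsv=cv2.cvtColor(w['img'],cv2.COLOR_RGB2HSV).astype(int)
    m=((hsv[...,1]>75)&(hsv[...,2]>140)).astype(np.uint8)
    return m
def tcp(o):
    M=rot(o['tool_rot']);return o['eef_pos'],M
E
python3 - <<'E'
from h import *
o=bot.get_obs();print(o['eef_pos'],np.arctan2(*rot(o['tool_rot'])[[1,0],1]))
w=bot.read_camera('wrist');np.save('w4.npy',[w],allow_pickle=True)
w3=np.load('w3.npy',allow_pickle=True)[0]
for c in(w3,w):
    g=cv2.cvtColor(c['img'],cv2.COLOR_RGB2HSV)
    print('down col 200',[tuple(int(t) for t in g[r,200:206].mean(0)) for r in range(158,184)])
    print('across row 200 L',[tuple(int(t) for t in g[198:202,x].mean(0)) for x in range(155,180)])
    print('across row 200 R',[tuple(int(t) for t in g[198:202,x].mean(0)) for x in range(318,343)])
E
```

```text
[0.45758952 0.33875032 0.24497216] 1.2470746624839408
down col 200 [(22, 32, 106), (21, 34, 108), (22, 34, 107), (21, 35, 105), (20, 51, 96), (18, 92, 92), (19, 112, 92), (18, 114, 86), (18, 114, 86), (18, 113, 87), (19, 115, 89), (19, 117, 88), (19, 117, 86), (19, 117, 85), (19, 116, 90), (19, 114, 121), (20, 108, 157), (20, 104, 171), (20, 105, 172), (20, 105, 171), (19, 106, 163), (20, 106, 159), (20, 106, 162), (20, 105, 162), (20, 106, 162), (20, 106, 162)]
across row 200 L [(20, 31, 137), (20, 31, 137), (20, 30, 136), (21, 31, 135), (21, 31, 132), (21, 33, 130), (20, 33, 129), (22, 31, 127), (21, 35, 128), (20, 63, 142), (20, 94, 161), (20, 105, 167), (20, 106, 167), (19, 107, 161), (19, 112, 137), (19, 116, 99), (18, 116, 78), (19, 117, 72), (19, 117, 71), (19, 119, 72), (19, 118, 73), (19, 117, 73), (19, 118, 73), (19, 117, 74), (18, 116, 76)]
across row 200 R [(19, 122, 74), (19, 114, 75), (19, 116, 74), (19, 117, 73), (19, 120, 72), (19, 116, 72), (19, 118, 72), (19, 115, 70), (18, 117, 72), (19, 116, 94), (20, 106, 163), (20, 103, 182), (20, 102, 183), (20, 103, 182), (19,
[... 677 characters left out ...]
, 149), (21, 30, 149), (21, 31, 149), (21, 31, 149), (21, 31, 149), (21, 32, 149), (21, 31, 148), (21, 31, 147), (21, 31, 146), (21, 30, 145), (21, 31, 144), (21, 32, 142), (21, 31, 140), (21, 31, 139), (20, 36, 137), (19, 70, 144), (19, 99, 168), (20, 104, 171), (20, 105, 171), (19, 105, 165)]
across row 200 R [(20, 103, 175), (20, 105, 169), (20, 106, 165), (20, 106, 166), (20, 105, 169), (20, 104, 171), (20, 105, 169), (19, 110, 143), (19, 111, 119), (19, 112, 113), (19, 114, 92), (19, 117, 76), (19, 117, 75), (19, 115, 76), (19, 116, 76), (19, 116, 74), (18, 114, 73), (18, 116, 72), (19, 114, 74), (19, 116, 73), (19, 116, 71), (18, 117, 72), (19, 115, 92), (19, 107, 149), (20, 103, 178)]
```

```bash
cat >> h.py <<'E'
def front(c,z,yaw,u0=190,u1=230,v0=160,v1=182):
    "n of the front rim's outer edge, from the dark-to-bright step"
    g=cv2.cvtColor(c['img'],cv2.COLOR_RGB2HSV)[...,2].astype(float);n=np.array([np.cos(yaw),np.sin(yaw)])
    px=[]
    for u in range(u0,u1):
        k=g[v0:v1,u];i=np.where((k[:-1]<125)&(k[1:]>=125))[0]
        if len(i): px.append((u,v0+i[0]+(125-k[i[0]])/(k[i[0]+1]-k[i[0]])))
    P=cast(c,px,z);return np.median(P[:,:2]@n),len(px)
E
python3 - <<'E'
from h import *
w3=np.load('w3.npy',allow_pickle=True)[0];w=np.load('w4.npy',allow_pickle=True)[0]
f3=front(w3,.066,-.148);f4=front(w,.066,-.322)
print(f3,f4,'n tray centres (wrist):',f3[0]+.055,f4[0]+.055)
n4=np.array([np.cos(.322),-np.sin(.322)]);print('middle grasp TCP n',np.array([.5044,.327])@n4)
g=cv2.cvtColor(w3['img'],cv2.COLOR_RGB2HSV)[...,1]
t=np.array([np.sin(.148),np.cos(.148)])
c=cast(w3,[(164.1,200),(332.6,200)],.066)[:,:2]@t;print('t edges',c,c.mean(),np.diff(c))
hs=cv2.cvtColor(w['img'],cv2.COLOR_RGB2HSV)[...,1];r=hs[198:202].mean(0);x=[i for i in range(335,365) if r[i]>65>=r[i+1]];print(x)
t4=np.array([np.sin(.322),np.cos(.322)]);c=cast(w,[(174.85,200),(x[0]+.5,200)],.066)[:,:2]@t4;print('mid t',c,c.mean(),np.diff(c),'TCP t',np.array([.5044,.327])@t4)
E
```

```text
(np.float64(0.4828209182846906), 40) (np.float64(0.31696395741533145), 40) n tray centres (wrist): 0.5378209182846906 0.37196395741533145
middle grasp TCP n 0.37499219361305164
t edges [0.06964932 0.24788545] 0.15876738454783007 [0.17823613]
[346]
mid t [0.37966523 0.55862445] 0.46914484248704047 [0.17895922] TCP t 0.46981827841120816
```

Call:
{"api": "jog_arm", "payload": {
  "deltas": [
    [0.015,-0.004,0,0,0,0,0.6],
    [0.02,-0.005,0,0,0,0,0.6],
    [0.012,-0.003,-0.02,0,0,0,0.6],
    [0,0,-0.04,0,0,0,0.6],
    [0,0,-0.04,0,0,0,0.6],
    [0,0,-0.03,0,0,0,0.6],
    [0,0,0,0,0,0,0.6],
    [0,0,0,0,0,0,0.6]
  ]
}}

```text
t: 24.05
eef_pos: [0.5056, 0.3275, 0.1165]
tool_rot: [0.0, 0.161, 0.987, -0.0]
contact_force: [-0.3, -0.3, 0.5]
gripper_width: 0.597
grasp_force: 0.0
```

Call:
{"api": "jog_arm", "payload": {
  "deltas": [
    [-0.001,0,-0.03,0,0,0,0.6],
    [0,0,-0.028,0,0,0,0.6],
    [0,0,-0.01,0,0,0,0.6],
    [0,0,0,0,0,0,0.6],
    [0,0,0,0,0,0,0],
    [0,0,0,0,0,0,0],
    [0,0,0,0,0,0,0],
    [0,0,0,0,0,0,0],
    [0,0,0,0,0,0,0],
    [0,0,0,0,0,0,0]
  ],
  "newtons": 40
}}

```text
t: 25.05
eef_pos: [0.5041, 0.3291, 0.0496]
tool_rot: [0.001, 0.16, 0.987, 0.001]
contact_force: [-0.6, -1.1, 5.7]
gripper_width: 0.156
grasp_force: 41.4
```

Call:
{"api": "jog_arm", "payload": {
  "deltas": [
    [0,0,0.005,0,0,0,0],
    [0,0,0.015,0,0,0,0],
    [0,0,0.03,0,0,0,0],
    [0,0,0.04,0,0,0,0],
    [0.002,-0.02,0.03,0,0,0.03,0],
    [0.007,-0.03,0,0,0,0.04,0],
    [0.009,-0.035,0,0,0,0.04,0],
    [0.009,-0.035,0,0,0,0.04,0],
    [0.009,-0.035,0,0,0,0.024,0],
    [0.009,-0.035,0,0,0,0,0]
  ]
}}

```text
t: 26.05
eef_pos: [0.5481, 0.1374, 0.169]
tool_rot: [0.0, 0.073, 0.997, 0.0]
contact_force: [1.0, 0.2, -4.0]
gripper_width: 0.155
grasp_force: 39.9
```

Call:
{"api": "jog_arm", "payload": {
  "deltas": [
    [0.004,-0.025,0,0,0,-0.003,0],
    [0.003,-0.02,0,0,0,0,0],
    [0.001,-0.01,0,0,0,0,0],
    [0,0,0,0,0,0,0],
    [0,0,0,0,0,0,0]
  ]
}}

```text
t: 26.55
eef_pos: [0.5559, 0.0851, 0.1683]
tool_rot: [-0.0, 0.075, 0.997, 0.0]
contact_force: [1.1, 0.2, -4.7]
gripper_width: 0.156
grasp_force: 39.9
```

Call:
{"api": "jog_arm", "payload": {
  "deltas": [
    [0.001,-0.004,-0.01,0,0,0,0],
    [0.001,-0.003,-0.02,0,0,0,0],
    [0,0,-0.015,0,0,0,0],
    [0,0,-0.003,0,0,0,0],
    [0,0,0,0,0,0,0],
    [0,0,0,0,0,0,0]
  ]
}}

```text
t: 27.15
eef_pos: [0.5585, 0.0774, 0.1204]
tool_rot: [0.0, 0.075, 0.997, 0.0]
contact_force: [-0.9, 0.1, -4.5]
gripper_width: 0.158
grasp_force: 39.8
```

Call:
{"api": "jog_arm", "payload": {
  "deltas": [
    [-0.001,0.001,0,0,0,0,0],
    [0,0,-0.002,0,0,0,0],
    [0,0,-0.002,0,0,0,0],
    [0,0,-0.002,0,0,0,0],
    [0,0,-0.001,0,0,0,0],
    [0,0,-0.001,0,0,0,0],
    [0,0,0,0,0,0,0]
  ]
}}

```text
t: 27.85
eef_pos: [0.557, 0.0778, 0.1118]
tool_rot: [-0.0, 0.075, 0.997, -0.0]
contact_force: [-0.1, 0.3, -4.2]
gripper_width: 0.16
grasp_force: 39.9
```

Call:
{"api": "jog_arm", "payload": {
  "deltas": [
    [0,0,-0.001,0,0,0,0],
    [0,0,-0.001,0,0,0,0],
    [0,0,-0.001,0,0,0,0],
    [0,0,0,0,0,0,0]
  ]
}}

```text
t: 28.25
eef_pos: [0.5572, 0.0778, 0.1096]
tool_rot: [-0.0, 0.075, 0.997, 0.0]
contact_force: [-2.8, -0.1, 4.1]
gripper_width: 0.159
grasp_force: 41.0
```

Call:
{"api": "jog_arm", "payload": {
  "deltas": [
    [0,0,0,0,0,0,0.6],
    [0,0,0,0,0,0,0.6],
    [0,0,0,0,0,0,0.6],
    [0,0,0.01,0,0,0,0.6],
    [0,0,0.04,0,0,0,0.6],
    [-0.005,0.002,0.045,0,0,0,0.6],
    [-0.015,0.005,0.045,0,0,0,0.6],
    [-0.018,0.005,0.045,0,0,0,0.6],
    [-0.01,0.004,0.02,0,0,0,0.6],
    [0,0,0,0,0,0,0.6]
  ]
}}

```text
t: 29.25
eef_pos: [0.5098, 0.0948, 0.3184]
tool_rot: [0.003, 0.075, 0.997, 0.002]
contact_force: [0.8, -0.1, -0.2]
gripper_width: 0.602
grasp_force: 0.0
```

```bash
python3 - <<'E'
from h import *
o=bot.get_obs();print(o['eef_pos'])
w=bot.read_camera('wrist');np.save('w5.npy',[w],allow_pickle=True)
g=cv2.cvtColor(w['img'],cv2.COLOR_RGB2HSV)
print('V',[int(g[r,200:206,2].mean()) for r in range(150,190)]);r=g[198:202,:,1].mean(0)
print('L',[int(x) for x in r[150:190]],'R',[int(x) for x in r[315:355]])
print(front(w,.126,-.148))
E
```

```text
[0.50983156 0.09481441 0.31841672]
V [99, 95, 92, 88, 83, 84, 84, 83, 83, 87, 86, 82, 82, 84, 84, 84, 83, 82, 87, 129, 159, 167, 166, 161, 154, 154, 156, 156, 157, 157, 157, 157, 156, 157, 157, 157, 157, 156, 154, 152]
L [31, 31, 31, 31, 30, 32, 31, 32, 32, 32, 31, 32, 32, 32, 34, 60, 95, 107, 108, 109, 112, 116, 119, 117, 116, 120, 119, 118, 120, 121, 115, 118, 115, 111, 109, 108, 109, 109, 108, 108] R [115, 118, 117, 117, 120, 121, 118, 120, 118, 109, 105, 103, 104, 102, 56, 33, 32, 32, 32, 32, 32, 32, 32, 32, 33, 32, 31, 30, 30, 31, 31, 32, 30, 31, 33, 32, 31, 33, 33, 32]
(np.float64(0.4824056334656549), 40)
```

Call:
{"api": "jog_arm", "payload": {
  "deltas": [
    [-0.004,0.025,0,0,0,-0.02,0.6],
    [-0.005,0.045,0,0,0,-0.03,0.6],
    [-0.005,0.045,0,0,0,-0.03,0.6],
    [-0.005,0.045,0,0,0,-0.03,0.6],
    [-0.005,0.045,0,0,0,-0.03,0.6],
    [-0.005,0.045,0,0,0,-0.032,0.6],
    [-0.005,0.045,-0.01,0,0,0,0.6],
    [-0.005,0.045,-0.02,0,0,0,0.6],
    [-0.005,0.045,-0.02,0,0,0,0.6],
    [-0.005,0.045,-0.02,0,0,0,0.6]
  ]
}}

```text
t: 30.3
eef_pos: [0.46, 0.5248, 0.2413]
tool_rot: [-0.0, 0.161, 0.987, -0.001]
contact_force: [1.1, -0.1, 0.5]
gripper_width: 0.604
grasp_force: 0.0
```

Call:
{"api": "jog_arm", "payload": {
  "deltas": [
    [-0.005,0.03,-0.015,0,0,0,0.6],
    [0,0.01,0,0,0,0,0.6],
    [0,0,0,0,0,0,0.6],
    [0,0,0,0,0,0,0.6]
  ]
}}

```text
t: 30.7
eef_pos: [0.4567, 0.5621, 0.229]
tool_rot: [0.001, 0.162, 0.987, -0.001]
contact_force: [-0.1, 0.2, -0.1]
gripper_width: 0.597
grasp_force: 0.0
```

```bash
python3 - <<'E'
from h import *
o=bot.get_obs();print(o['eef_pos'],np.arctan2(*rot(o['tool_rot'])[[1,0],1]))
w=bot.read_camera('wrist');np.save('w6.npy',[w],allow_pickle=True)
g=cv2.cvtColor(w['img'],cv2.COLOR_RGB2HSV)
print('V',[int(g[r,200:206,2].mean()) for r in range(150,190)]);r=g[198:202,:,1].mean(0)
print('L',[int(x) for x in r[140:190]],'R',[int(x) for x in r[315:370]])
n=np.array([np.cos(.322),-np.sin(.322)]);p=np.array([.5044,.547])
print(front(w,.05,-.322),'TCP n',p@n,'t',p@[-n[1],n[0]])
w5=np.load('w5.npy',allow_pickle=True)[0];t=np.array([np.sin(.148),np.cos(.148)])
c=cast(w5,[(165.15,200),(328.85,200)],.126)[:,:2]@t;print('mid t',c.mean(),np.diff(c))
E
```

```text
[0.45668443 0.56214865 0.22896873] 1.245944147682241
V [133, 134, 135, 134, 134, 134, 134, 129, 113, 97, 94, 93, 92, 92, 90, 96, 99, 95, 94, 92, 92, 94, 101, 144, 176, 185, 185, 184, 176, 171, 172, 172, 172, 172, 171, 165, 159, 158, 158, 158]
L [32, 32, 31, 32, 31, 31, 31, 32, 32, 32, 32, 31, 30, 30, 29, 31, 31, 31, 31, 31, 31, 32, 31, 32, 31, 32, 32, 32, 31, 31, 32, 33, 60, 95, 107, 108, 109, 112, 116, 117, 121, 119, 122, 119, 117, 118, 117, 110, 108, 109] R [106, 105, 105, 106, 105, 106, 107, 108, 108, 108, 108, 112, 116, 116, 118, 117, 113, 115, 118, 119, 119, 120, 117, 112, 107, 107, 106, 103, 73, 37, 34, 32, 33, 32, 31, 31, 32, 31, 32, 32, 32, 31, 32, 31, 32, 32, 31, 32, 31, 33, 33, 31, 33, 33, 33]
(np.float64(0.247494427831407), 40) TCP n 0.30537002538123237 t 0.6785112435315022
mid t 0.15852324850850846 [0.1783922]
```

Call:
{"api": "jog_arm", "payload": {
  "deltas": [
    [0.015,-0.005,0,0,0,0,0.6],
    [0.02,-0.006,-0.01,0,0,0,0.6],
    [0.013,-0.004,-0.03,0,0,0,0.6],
    [0,0,-0.04,0,0,0,0.6],
    [0,0,-0.03,0,0,0,0.6],
    [0,0,0,0,0,0,0.6],
    [0,0,0,0,0,0,0.6]
  ]
}}

```text
t: 31.45
eef_pos: [0.505, 0.5475, 0.119]
tool_rot: [0.0, 0.162, 0.987, -0.0]
contact_force: [1.2, 0.1, 0.5]
gripper_width: 0.601
grasp_force: 0.0
```

Call:
{"api": "jog_arm", "payload": {
  "deltas": [
    [0,0,-0.03,0,0,0,0.6],
    [0,0,-0.03,0,0,0.003,0.6],
    [0,0,-0.011,0,0,0,0.6],
    [0,0,0,0,0,0,0.6],
    [0,0,0,0,0,0,0],
    [0,0,0,0,0,0,0],
    [0,0,0,0,0,0,0],
    [0,0,0,0,0,0,0],
    [0,0,0,0,0,0,0],
    [0,0,0,0,0,0,0]
  ],
  "newtons": 40
}}

```text
t: 32.45
eef_pos: [0.5041, 0.5495, 0.0502]
tool_rot: [0.001, 0.159, 0.987, 0.001]
contact_force: [-1.1, -0.9, 6.2]
gripper_width: 0.16
grasp_force: 41.7
```

Call:
{"api": "jog_arm", "payload": {
  "deltas": [
    [0,0,0.005,0,0,0,0],
    [0,0,0.015,0,0,0,0],
    [0,0,0.03,0,0,0,0],
    [0,0,0.04,0,0,0,0],
    [0.001,-0.015,0.045,0,0,0.02,0],
    [0.004,-0.03,0.04,0,0,0.03,0],
    [0.005,-0.04,0,0,0,0.03,0],
    [0.005,-0.04,0,0,0,0.03,0],
    [0.005,-0.04,0,0,0,0.03,0],
    [0.005,-0.04,0,0,0,0.03,0]
  ]
}}

```text
t: 33.45
eef_pos: [0.528, 0.3422, 0.2239]
tool_rot: [0.0, 0.074, 0.997, 0.0]
contact_force: [1.0, -0.9, -2.3]
gripper_width: 0.157
grasp_force: 40.2
```

Call:
{"api": "jog_arm", "payload": {
  "deltas": [
    [0.005,-0.04,0,0,0,0,0],
    [0.005,-0.04,0,0,0,0,0],
    [0.005,-0.04,0,0,0,0,0],
    [0.005,-0.04,0,0,0,0,0],
    [0.004,-0.04,0,0,0,0,0],
    [0.002,-0.03,0,0,0,0,0],
    [0.001,-0.015,0,0,0,0,0],
    [0,0,0,0,0,0,0],
    [0,0,0,0,0,0,0]
  ]
}}

```text
t: 34.35
eef_pos: [0.555, 0.1004, 0.2233]
tool_rot: [0.0, 0.074, 0.997, 0.001]
contact_force: [-0.1, 0.6, -4.5]
gripper_width: 0.159
grasp_force: 40.2
```

Call:
{"api": "jog_arm", "payload": {
  "deltas": [
    [0.001,-0.012,0,0,0,0,0],
    [0.001,-0.01,-0.01,0,0,0,0],
    [0,0,-0.02,0,0,0,0],
    [0,0,-0.01,0,0,0,0],
    [0,0,-0.002,0,0,0,0],
    [0,0,0,0,0,0,0],
    [0,0,0,0,0,0,0]
  ]
}}

```text
t: 35.05
eef_pos: [0.5576, 0.0772, 0.1814]
tool_rot: [0.0, 0.075, 0.997, 0.0]
contact_force: [-0.2, 0.2, -2.9]
gripper_width: 0.156
grasp_force: 40.1
```

Call:
{"api": "jog_arm", "payload": {
  "deltas": [
    [-0.001,0.001,-0.001,0,0,0,0],
    [0,0,-0.002,0,0,0,0],
    [0,0,-0.002,0,0,0,0],
    [0,0,-0.002,0,0,0,0],
    [0,0,-0.001,0,0,0,0],
    [0,0,-0.001,0,0,0,0],
    [0,0,0,0,0,0,0]
  ]
}}

```text
t: 35.75
eef_pos: [0.556, 0.0779, 0.1716]
tool_rot: [-0.0, 0.075, 0.997, -0.0]
contact_force: [-0.2, -0.5, -4.2]
gripper_width: 0.154
grasp_force: 40.1
```

Call:
{"api": "jog_arm", "payload": {
  "deltas": [
    [0.001,0,-0.001,0,0,0,0],
    [0,0,-0.001,0,0,0,0],
    [0,0,0,0,0,0,0],
    [0,0,0,0,0,0,0]
  ]
}}

```text
t: 36.15
eef_pos: [0.5574, 0.0779, 0.1701]
tool_rot: [0.0, 0.075, 0.997, 0.0]
contact_force: [-1.2, 0.1, 0.4]
gripper_width: 0.158
grasp_force: 40.6
```

Seated, with TCP z at 0.170 as predicted. I'll release, retreat and check.

Call:
{"api": "jog_arm", "payload": {
  "deltas": [
    [0,0,0,0,0,0,0.6],
    [0,0,0,0,0,0,0.6],
    [0,0,0,0,0,0,0.6],
    [0,0,0,0,0,0,0.6],
    [0,0,0.01,0,0,0,0.6],
    [0,0,0.04,0,0,0,0.6],
    [-0.005,0.002,0.045,0,0,0,0.6],
    [-0.015,0.005,0.04,0,0,0,0.6],
    [-0.018,0.005,0.015,0,0,0,0.6],
    [-0.01,0.004,0,0,0,0,0.6]
  ]
}}

```text
t: 37.15
eef_pos: [0.5095, 0.0945, 0.3233]
tool_rot: [0.003, 0.075, 0.997, 0.001]
contact_force: [0.0, 1.5, 0.8]
gripper_width: 0.602
grasp_force: 0.0
```

Call:
{"api": "jog_arm", "payload": {
  "deltas": [
    [0,0,0,0,0,0,0.6],
    [0,0,0,0,0,0,0.6]
  ]
}}

```text
t: 37.35
eef_pos: [0.5087, 0.0937, 0.3188]
tool_rot: [-0.001, 0.075, 0.997, -0.0]
contact_force: [1.1, 0.2, -0.4]
gripper_width: 0.6
grasp_force: 0.0
```

```bash
python3 - <<'E'
from h import *
o=bot.get_obs();print(o['eef_pos'])
w=bot.read_camera('wrist');g=cv2.cvtColor(w['img'],cv2.COLOR_RGB2HSV)
print([int(g[r,200:206,2].mean()) for r in range(150,190)])
print('top front n',front(w,.17,-.148))
E
```

```text
[0.50874672 0.09367545 0.31880979]
[93, 94, 97, 92, 89, 86, 83, 85, 84, 83, 84, 93, 90, 83, 83, 83, 84, 84, 83, 82, 83, 101, 103, 93, 92, 92, 92, 90, 90, 92, 93, 100, 139, 168, 177, 176, 172, 166, 159, 157]Traceback (most recent call last):
  File "<stdin>", line 5, in <module>
  File "h.py", line 34, in front
    P=cast(c,px,z);return np.median(P[:,:2]@n),len(px)
  File "h.py", line 6, in cast
    p=cv2.undistortPoints(np.array(px,float).reshape(-1,1,2),c['K'],c['dist_coeffs'])[:,0]
      ~~~~~~~~~~~~~~~~~~~^^^^^^^^^^^^^^^^^^^^^^^^^^^^^^^^^^^^^^^^^^^^^^^^^^^^^^^^^^^^
cv2.error: OpenCV(4.12.0) /io/opencv/modules/calib3d/src/undistort.dispatch.cpp:347: error: (-215:Assertion failed) CV_IS_MAT(_src) && CV_IS_MAT(_dst) && (_src->rows == 1 || _src->cols == 1) && (_dst->rows == 1 || _dst->cols == 1) && _src->cols + _src->rows - 1 == _dst->rows + _dst->cols - 1 && (CV_MAT_TYPE(_src->type) == CV_32FC2 || CV_MAT_TYPE(_src->type) == CV_64FC2) && (CV_MAT_TYPE(_dst->type) == CV_32FC2 || CV_MAT_TYPE(_dst->type) == CV_64FC2) in function 'cvUndistortPointsInternal'
```

Call:
{"api": "jog_arm", "payload": {
  "deltas": [
    [-0.01,0.03,0.01,0,0,0,0.6],
    [-0.01,0.04,0,0,0,0,0.6],
    [-0.01,0.045,0,0,0,0,0.6],
    [-0.01,0.045,0,0,0,0,0.6],
    [-0.01,0.045,0,0,0,0,0.6],
    [-0.005,0.045,0,0,0,0,0.6],
    [0,0.03,0,0,0,0,0.6],
    [0,0,0,0,0,0,0.6],
    [0,0,0,0,0,0,0.6]
  ]
}}

```text
t: 38.3
eef_pos: [0.4543, 0.3738, 0.3281]
tool_rot: [-0.001, 0.075, 0.997, -0.001]
contact_force: [0.2, -0.5, 0.1]
gripper_width: 0.602
grasp_force: 0.0
```

```bash
python3 - <<'E'
from h import *
a=bot.read_camera('scene');b=bot.read_camera('side')
cv2.imwrite('pics/end.png',np.hstack([crop(a,255,135,100,120,4,None),crop(b,240,95,100,120,4,None)]))
E
```

```text
(no output)
```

View pics/end.png

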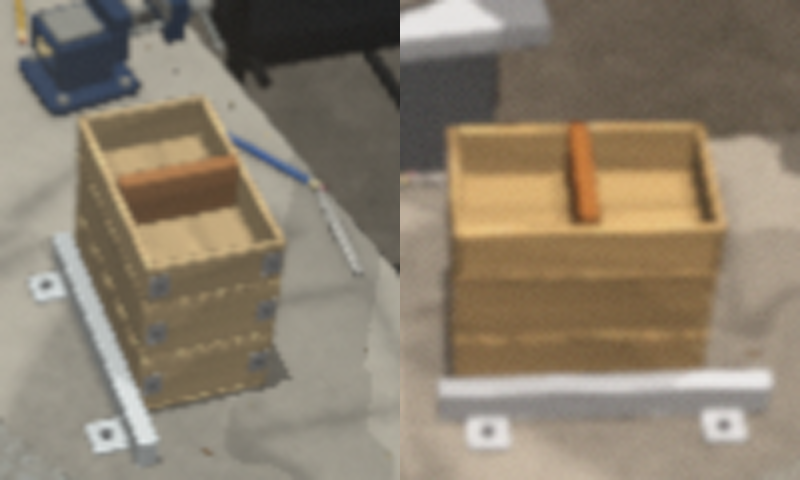

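The end view shows all three trays aligned and seated in the old order, with the bottom tray against the bar.

```bash
python3 -c "
from station import bot
print(bot.hand_in())"
```

```text
the job is handed in; nothing more can be done
None
```

I handed the job in at about 38 s: the bottom tray was pushed flush to the bar and pressed at about 17 N (wrist reading), and the middle and top trays are restacked on it in their old order. The last camera views show the stack aligned and against the bar; no verdict came back.

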